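# Tighten the dust-separator cover crosswise with the fork key

## Task

Two opposite screws on the round dust-separator cover are still loose: their bars lie across instead of pointing at the centre like the tight pair. Pick up the standing fork key (the one with the slotted foot) and use it to tighten them clockwise in two passes, crossing over after each turn: first one about half way, then the opposite one about half way, then in a second pass each fully tight. Keep the fingers and arm off the cover and its screws, and finish with the key standing upright on the bench, let go.

Things in the scene. Friction and masses are not known exactly. Their poses are not given: they have to be found in the camera images.
- key: Fork key, 106 mm tall (sizes in mm), standing. Origin: centre of underside; z up; x along slot and handle. Wooden handle bar 76 (x) x 18 (y) x 22 tall, centre at z 95, on a 16 stem. Steel foot 52 (x) x 44 (y): two 10 walls, 24 slot between, 30 deep, open below and at both ends. Slot set along a screw's bar (within 6 mm, 14 deg), it turns it after 0.26 rad of play. The key with a round foot is not it.
- cover: Round grey pan, 256 mm wide (sizes in mm), fixed, its aluminium cover's flat top at z 50; black hose stub 56 wide, 22 high in the middle. Origin: centre of underside, on the bench; z up. Four bar-headed screws stand 90 mm from the centre: loose screw_a at +x, loose screw_b at -x; the tight, fixed pair at +y and -y, bars pointing at the centre. Bars: 56 long, 10 thick, underside 8 and top 28 above the cover.
- screw_a (a joint): Loose screw at the cover's +x: rad tightened, growing clockwise seen from above; starts at 0 to 0.3, hard stop (fully tight, bar in line with the cover's centre) at 1.8. At value q its bar lies 1.8 - q rad counter-clockwise of that line: loose is about square to it, half way (0.9) about 50 deg. Stiff (0.15 N m), stays where left, does not rise or sink.
- screw_b (a joint): Loose screw at the cover's -x, opposite screw_a, the same in every way: rad tightened, clockwise from above, starts at 0 to 0.3, half way 0.9, hard stop (fully tight, bar in line with the cover's centre) at 1.8; bar 1.8 - q rad counter-clockwise of that line.
Mind the look-alikes: they are no part of the job. Leave any green or red look-alike of the key alone.

How it is judged:
On the way, in this order (a step that is already met when the one before it is completed fails the run):
1. first pass: one loose screw is turned about half way (0.45 to 1.35 rad) while the opposite one is still loose (((value of joint screw_a between 0.45 and 1.35 rad and value of joint screw_b below 0.4 rad) or (value of joint screw_b between 0.45 and 1.35 rad and value of joint screw_a below 0.4 rad))), for 0.2 s.
2. first pass: the opposite screw is turned about half way too; both stand between 0.45 and 1.35 rad (value of joint screw_a between 0.45 and 1.35 rad and value of joint screw_b between 0.45 and 1.35 rad), for 0.2 s.
3. second pass: one of them is turned fully tight (over 1.55 rad) while the other is still half way (((value of joint screw_a above 1.55 rad and value of joint screw_b between 0.45 and 1.35 rad) or (value of joint screw_b above 1.55 rad and value of joint screw_a between 0.45 and 1.35 rad))), for 0.2 s.
4. second pass: the other is fully tight too (value of joint each of screw_a, screw_b above 1.55 rad), for 0.2 s.
At the end, for the whole second after the job is handed in: Both screws are within 0.25 rad (about 14 degrees) of their stop (over 1.55 rad), and the fork key stands at rest upright (within 10 degrees) on the bench, its underside within 12 mm of it (all of step 4 and height (world z) of key below 0.012 m and angle between key's own z axis and vertical below 0.17 rad and linear speed of key below 0.02 m/s); the robot touches nothing.
It fails at once if the fingers touch the cover or its screws (contact force between the fingers and cover above 1 N).
It fails at once if the arm touches the cover or its screws (contact force between the arm and cover above 1 N).
It fails at once if one screw is run tight while the opposite one is still loose ((value of joint screw_a above 1.55 rad and value of joint screw_b below 0.4 rad) or (value of joint screw_b above 1.55 rad and value of joint screw_a below 0.4 rad)).
It also fails if it takes over 69 s, if anything falls off the work surface, if the arm or the gripper's body presses on something with over 40 N, if the wrist force passes 120 N, or if a joint passes its speed limit or range.

## Robot

A 7-joint arm with a two-finger parallel gripper is mounted at the origin on the work surface. World frame = base frame: x ahead of the robot, y to its left, z up, the work surface at z = 0. Lengths are in m, angles in rad, forces in N, time in s.
With the tool pointing down it reaches from about 0.4 to 0.85 m from the base axis. Payload 10.4 kg.
Tool frame: the origin (TCP) lies on the centre line of the jaws, within the pads' length; the fingertips stand 11 mm ahead of it and the grasp point (between the pads) lies 8 mm behind it; z points along the fingers, y is the line along which they close (so a half turn about z gives the same grasp; the last joint's range is limited). The gripper opens to 87 mm and grips with 3 to 60 N. Pads are 19 mm wide; open, the fingers measure 117 mm over their backs; the gripper's body (75 mm by 190 mm) begins 51 mm behind the grasp point.
Start: joints at [-1.289, 0.332, -0.065, 1.46, 0.022, 1.35, -0.088], TCP at [0.188, 0.596, 0.234] pointing down, gripper open.
Joint ranges: [-2.6, 2.6], [-0.5, 2.12], [-1.47, 1.34], [0.16, 2.42], [-1.27, 4.41], [0.06, 2.06], [-2.6, 2.6]. Speed limits (rad/s): [2.22, 2.22, 2.79, 2.79, 3.14, 3.14, 3.14].

## Interface

Orientations are given as a unit quaternion [x, y, z, w].
In Python, from bench import r gives the robot as it stands.
- The arm moves only by the shell command python3 -m pendant 'ROWS' [OPENING] [FORCE]. ROWS is JSON, a list of rows, each a list of 4 numbers: the shift along the tool's x, y, z in m, then the turn about the tool's z in rad. A call has 1 to 8 rows; each row shifts and turns the commanded pose from where the row before left it, along the tool's axes as they then stand; what a row does not reach is not made up. A row lasts 1/12 s, in which the tool goes at most 41.7 mm and 7.16 degrees, less where a joint would pass 70% of its speed; a pose out of reach is approached as far as the arm can. A call with a gripper value outside its range is refused whole. OPENING is the opening, from 0 (shut) to 1 (fully open), set as the call begins (- or left out, the last holds). The fingers move at their own pace and stop on an object; FORCE is the grip in N (left out, the last holds). Time passes only in rows, so rows that do not move let the fingers close. It gives the time, the measured TCP pose, the force, the opening and the grip force at its end, in the units of the state.
- r.read_state(): the state, without advancing time (a new reading comes with each control period).
- r.camera(name): name is "side" or "top"; returns a dict with "img" (420x560x3 uint8, red, green, blue), "camera_matrix" (3x3 intrinsics, pixels), "xyz" and "attitude" of the camera in the world. Camera axes: x right, y down, z forward; pixel columns grow to the right and rows downward; lengths in m; the calibration is good to about 2 mm. A picture is of the moment at which its call begins. There is no depth.
- r.close_job(): hands the job in; it is judged then, once.
Trained networks look in the newest picture that a camera, given by its name, has taken for a name from the list of things; names that differ only in an ending like _2 or _b are one class to them, and where a whole thing is asked for, a point or a joint stands for the part that bears it (a point fixed in the world has none). Each returns a list of dicts, best first, with "score" (0 to 1); they miss things now and then, are a little off and sometimes report something else, mostly with a low value. They report only what shows in the picture. A call takes as long as a camera call. They do not tell look-alikes from the thing itself.
- r.outline_of(thing, camera): "mask" (420x560 bool, what is visible of it) and "bbox" ([centre column, centre row, width, height] in pixels, round what is visible of it).
The state is a dict: "time": time; "joint_positions": joint angles; "joint_vel": joint speeds; "joint_torque": joint torques, N m; "ee_pos": TCP position; "eef_rot": TCP orientation; "ft_force": force on the tool from outside, world axes, zero at the start; "torque": the same for the moment, N m; "width": finger opening in m; "grip_force": force on a finger pad.
Only numpy, scipy, OpenCV 4.12 (cv2) and the standard library are available. Lean on these libraries where they do the work, as an engineer would, in place of code of your own. Each camera call takes 0.05 s, during which the arm holds its last target. There are 200 camera calls.

## Working session

There is one attempt and no reset: what is moved stays moved. The work goes in short steps, Python scripts to look and compute and a shell command to move; the robot and the scene stay as the last step left them, time stands still between calls to the robot, and variables do not carry over. Pictures are saved under pics/ and viewed, at most 10 in all, crops included, and the job is handed in when it is done.

```bash
ls; mkdir -p pics
python3 - <<'E'
from bench import r
import cv2,numpy as np
s=r.read_state();print({k:np.round(v,3).tolist() for k,v in s.items()})
ims=[]
for c in("top","side"):
    d=r.camera(c);cv2.imwrite(f"pics/{c}0.png",d["img"][:,:,::-1])
    print(c,d["camera_matrix"],d["xyz"],d["attitude"])
    for t in("key","cover","screw_a"):
        for o in r.outline_of(t,c)[:5]:print(c,t,round(o["score"],2),np.round(o["bbox"]))
E
```

```text
pics
{'time': 0.0, 'joint_positions': [-1.289, 0.333, -0.065, 1.461, 0.022, 1.35, -0.088], 'joint_vel': [0.0, -0.003, -0.0, 0.0, 0.001, -0.0, 0.0], 'joint_torque': [0.001, -62.327, 0.025, -38.988, -0.061, 0.04, 0.0], 'ee_pos': [0.187, 0.596, 0.233], 'eef_rot': [0.152, 0.988, -0.001, -0.0], 'ft_force': [-0.92, -0.352, 0.018], 'torque': [-0.033, 0.036, 0.033], 'grip_force': 0.0, 'width': 0.087}
top [[513.50852927   0.         283.23601569]
 [  0.         513.50852927 208.6838715 ]
 [  0.           0.           1.        ]] [0.38276229 0.10306462 1.18223739] [ 0.71395257 -0.69899115  0.03436022 -0.02241603]
top key 0.94 [133. 248.  40.  28.]
top key 0.86 [137. 189.  32.  32.]
top key 0.84 [187. 218.  26.  36.]
top key 0.7 [173. 294.  32.  33.]
top key 0.69 [218. 261.  24.  36.]
top cover 0.97 [382. 171. 115. 110.]
top screw_a 0.67 [403. 204.  20.   6.]
top screw_a 0.44 [368. 129.  26.  15.]
side [[389.09438437   0.         280.34926789]
 [  0.         389.09438437 209.88275251]
 [  0.           0.           1.        ]] [0.45414827 0.73494699 0.61501156] [-1.88360867e-02  9.05738898e-01 -4.23416748e-01  7.12355374e-04]
side key 0.97 [288. 297.  46.  54.]
side key 0.86 [327. 349.  38.  73.]
side key 0.79 [382. 313.  50.  67.]
side key 0.62 [248. 357.  51.  66.]
side key 0.58 [339. 272.  46.  51.]
side cover 0.69 [246. 172.  93.  67.]
side screw_a 0.65 [277. 149.  14.  19.]
side screw_a 0.54 [214. 162.   9.  17.]
```

View pics/top0.png

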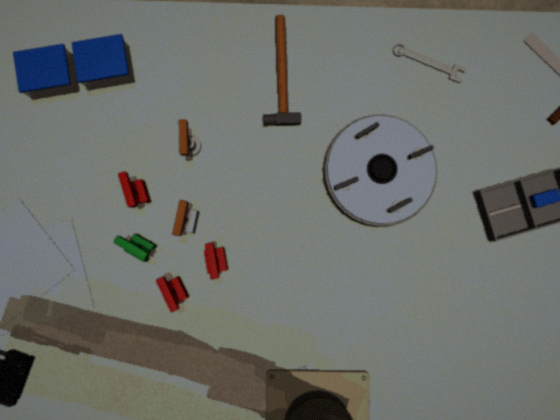

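View pics/side0.png

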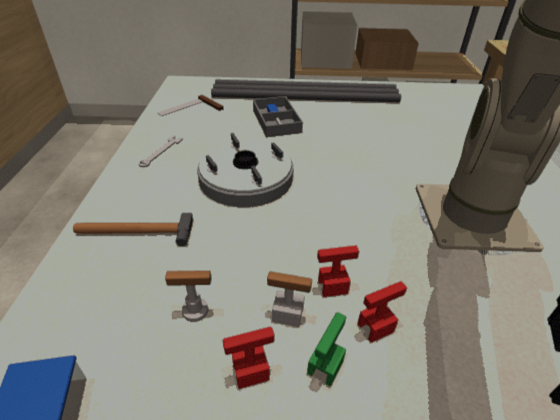

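The candidates, by top pixel:
- Wood handle with a light slotted foot at (185,218), side (288,297).
- Wood handle with a round foot at (187,138), side (190,295). This is not it.
- Red at (133,189), (172,293) and (217,261), and green at (135,246). These are look-alikes to leave alone.

I choose (185,218). On the cover, the bars at (346,183) and (421,152) point at the centre, so they are tight. The bars at (368,130) and (400,204) are loose.

```bash
cat > h.py <<'E'
from bench import r
import cv2,numpy as np
from scipy.spatial.transform import Rotation as R
def ray(d,uv):
    K=d["camera_matrix"];p=np.atleast_2d(uv).astype(float)
    v=np.c_[(p[:,0]-K[0,2])/K[0,0],(p[:,1]-K[1,2])/K[1,1],np.ones(len(p))]
    return R.from_quat(d["attitude"]).apply(v)
def plane(d,uv,z):
    v=ray(d,uv);o=np.array(d["xyz"]);return (o+v*((z-o[2])/v[:,2])[:,None])[:,:2]
def tri(d1,u1,d2,u2):
    A=[];b=[]
    for d,u in((d1,u1),(d2,u2)):
        v=ray(d,u)[0];v/=np.linalg.norm(v);P=np.eye(3)-np.outer(v,v);A.append(P);b.append(P@d["xyz"])
    return np.linalg.lstsq(np.vstack(A),np.hstack(b),rcond=None)[0]
def axis(p):
    c=p.mean(0);w,V=np.linalg.eigh(np.cov((p-c).T));return c,np.arctan2(V[1,1],V[0,1]),np.sqrt(w)
def blobs(mask,amin):
    n,l,s,c=cv2.connectedComponentsWithStats(mask.astype(np.uint8));
    return [(c[i],s[i,4],np.argwhere(l==i)[:,::-1]) for i in range(1,n) if s[i,4]>=amin]
def brown(img):
    H=cv2.cvtColor(img,cv2.COLOR_RGB2HSV);return (H[...,0]>4)&(H[...,0]<18)&(H[...,1]>130)&(H[...,2]>60)
def yaw_tool(s):
    M=R.from_quat(s["eef_rot"]).as_matrix();return np.arctan2(M[1,0],M[0,0]),M
E
python3 - <<'E'
from h import *
T=r.camera("top");S=r.camera("side")
def near(d,uv,rad):
    m=brown(d["img"]);z=np.zeros_like(m);u,v=uv;z[v-rad:v+rad,u-rad:u+rad]=1
    return max(blobs(m&z,10),key=lambda b:b[1])
kt=near(T,(183,218),22);ks=near(S,(288,285),28)
print("brown",kt[:2],ks[:2]);print("key tri",tri(T,kt[0],S,ks[0]))
c,a,w=axis(plane(T,kt[2],.106));print("key top plane",c,np.degrees(a),w*np.sqrt(12))
c,a,w=axis(plane(S,ks[2],.1));print("side plane",c,np.degrees(a))
# bars
def bars(d,box,th,n):
    g=d["img"].max(2);m=np.zeros(g.shape,bool);x0,x1,y0,y1=box;m[y0:y1,x0:x1]=g[y0:y1,x0:x1]<th
    return blobs(m,n)
for th in(90,110,130):
    print(th)
    for b in bars(T,(330,434,120,220),th,30):
        c,a,w=axis(plane(T,b[2],.070));print(np.round(b[0]),b[1],c.round(4),np.degrees(a).round(1),(w*3.46).round(3))
for b in bars(S,(200,292,128,186),70,20):print("side",b[0].round(1),b[1])
q=np.hstack([cv2.resize(T["img"][120:280,140:260],(450,600),interpolation=2)[:400],cv2.resize(S["img"][255:335,250:320],(350,400),interpolation=2)])
cv2.imwrite("pics/crop1.png",q[:,:,::-1])
E
```

```text
brown (array([179.57414449, 217.66159696]), np.int32(263)) (array([288.5657277 , 279.99295775]), np.int32(426))
key tri [0.44699146 0.30345297 0.09937699]
key top plane [0.44602593 0.30225861] 169.84574374072233 [0.01597753 0.07194064]
side plane [0.44768756 0.3038462 ] 170.89993173215456
90
[366. 131.] 157 [ 0.6495 -0.0948] 122.1 [0.013 0.06 ]
[335. 138.] 50 [ 0.6313 -0.0266] 145.0 [0.007 0.058]
[420. 152.] 158 [ 0.6043 -0.2132] 115.3 [0.012 0.063]
[382. 168.] 742 [ 0.5659 -0.1291] 116.9 [0.059 0.059]
[345. 183.] 142 [ 0.5313 -0.0495] 114.5 [0.012 0.057]
[341. 207.] 243 [ 0.4795 -0.0412] -135.3 [0.019 0.088]
[399. 205.] 154 [ 0.486 -0.167] 118.4 [0.012 0.059]
110
[340. 134.] 139 [ 0.641  -0.0365] 138.3 [0.014 0.089]
[367. 131.] 189 [ 0.6493 -0.095 ] 122.6 [0.015 0.061]
[420. 152.] 209 [ 0.6046 -0.2145] 116.0 [0.019 0.065]
[382. 168.] 786 [ 0.566 -0.129] 114.2 [0.06  0.061]
[343. 198.] 464 [ 0.4995 -0.0446] -175.5 [0.062 0.102]
[420. 207.] 113 [ 0.4828 -0.2125] 137.7 [0.013 0.098]
[399. 205.] 190 [ 0.486  -0.1671] 118.9 [0.015 0.06 ]
130
[339. 130.] 395 [ 0.6491 -0.0336] 143.6 [0.038 0.077]
[366. 131.] 279 [ 0.6479 -0.0943] 124.3 [0.022 0.063]
[422. 138.] 727 [ 0.6347 -0.2171] 174.0 [0.061 0.103]
[382. 168.] 861 [ 0.566  -0.1292] 130.3 [0.063 0.064]
[342. 200.] 724 [ 0.4946 -0.0425] 175.6 [0.063 0.106]
[424. 209.] 446 [ 0.479  -0.2219] 140.5 [0.039 0.079]
[399. 205.] 281 [ 0.4856 -0.1664] 118.5 [0.021 0.063]
side [276.6 131.2] 206
side [234.6 141.7] 52
side [276.8 151.5] 79
side [246.6 162.4] 432
side [211.2 165. ] 70
side [287.9 181.9] 50
side [201.7 183.3] 21
```

View pics/crop1.png

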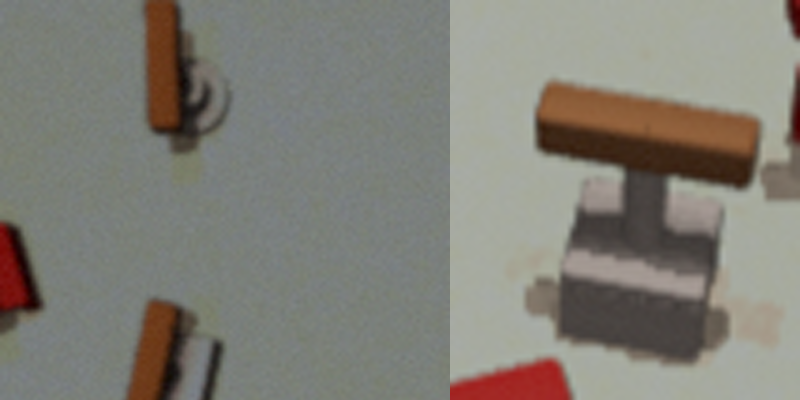

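The crop confirms it: the chosen key at (185,218) has a slotted rectangular foot, while the one above it has a round foot. I'll move above it now.

```bash
cat >> h.py <<'E'
def go(x,y,z,yawdeg):
    s=r.read_state();a,M=yaw_tool(s);d=M.T@(np.array([x,y,z])-s["ee_pos"])
    t=(np.degrees(a)-yawdeg+180)%360-180
    print("t",round(s["time"],2),"pos",np.round(s["ee_pos"],4),"yaw",round(np.degrees(a),1),"j7",round(s["joint_positions"][6],2),"F",np.round(s["ft_force"],1),"w",round(s["width"],4),"gf",round(s["grip_force"],1))
    print(" shift",d.round(4),"turn",round(np.radians(t),3))
E
python3 -m pendant '[[-0.028,-0.0167,0,0],[-0.028,-0.0167,0,0],[-0.028,-0.0167,0,0],[-0.028,-0.0167,0,0],[-0.028,-0.0167,0,0],[-0.028,-0.0167,0,0],[-0.028,-0.0167,0,0],[-0.028,-0.0167,0,0]]' 0.65
python3 -m pendant '[[-0.028,-0.0167,0,0],[-0.028,-0.0167,0,0],[-0.028,-0.0167,0,0],[-0.028,-0.0167,0,0],[0,0,0.02,-0.06],[0,0,0.02,-0.07],[0,0,0,0],[0,0,0,0]]'
python3 - <<'E'
from h import *
go(.447,.303,.087,170)
E
```

```text
time: 1.17
ee_pos: [0.362, 0.4002, 0.2338]
eef_rot: [0.152, 0.988, 0.0, 0.0]
ft_force: [-0.1, 1.4, -0.5]
width: 0.0571
grip_force: 0.0
time: 1.83
ee_pos: [0.4474, 0.304, 0.1932]
eef_rot: [0.088, 0.996, -0.001, -0.001]
ft_force: [0.5, 0.1, 0.4]
width: 0.0565
grip_force: 0.0
t 1.83 pos [0.4474 0.304  0.1932] yaw 169.9 j7 0.74 F [0.5 0.1 0.4] w 0.0565 gf 0.0
 shift [ 1.000e-04 -9.000e-04  1.062e-01] turn -0.002
```

```bash
python3 -m pendant '[[0,0,0.025,0],[0,0,0.025,0],[0,0,0.02,0],[0,0,0.02,0],[0,0,0.016,0],[0,0,0,0]]'
python3 -m pendant '[[0,0,0,0],[0,0,0,0],[0,0,0,0],[0,0,0,0],[0,0,0,0],[0,0,0,0]]' 0 40
python3 -m pendant '[[0,0,-0.005,0],[0,0,-0.02,0],[0,0,-0.035,0],[0,0,-0.035,0],[0,0,0,0],[0,0,0,0]]'
python3 - <<'E'
from h import *
go(.65,-.0945,.18,122)
T=r.camera("top");S=r.camera("side")
q=np.hstack([cv2.resize(T["img"][150:290,110:250],(400,400),interpolation=2),cv2.resize(S["img"][190:330,220:360],(400,400),interpolation=2)])
cv2.imwrite("pics/grasp.png",q[:,:,::-1])
E
```

```text
time: 2.33
ee_pos: [0.4468, 0.3041, 0.0859]
eef_rot: [0.088, 0.996, -0.001, -0.001]
ft_force: [-1.2, -0.6, -0.0]
width: 0.0565
grip_force: 0.0
time: 2.83
ee_pos: [0.4482, 0.3044, 0.0881]
eef_rot: [0.087, 0.996, 0.0, 0.0]
ft_force: [0.3, 0.7, 0.4]
width: 0.0241
grip_force: 0.0
time: 3.33
ee_pos: [0.4487, 0.3047, 0.1844]
eef_rot: [0.087, 0.996, 0.001, 0.001]
ft_force: [0.3, 0.6, -4.7]
width: 0.0175
grip_force: 40.0
t 3.33 pos [0.4487 0.3047 0.1844] yaw 170.0 j7 0.74 F [ 0.3  0.6 -4.7] w 0.0175 gf 40.0
 shift [-0.2677 -0.3581  0.0039] turn 0.837
```

View pics/grasp.png

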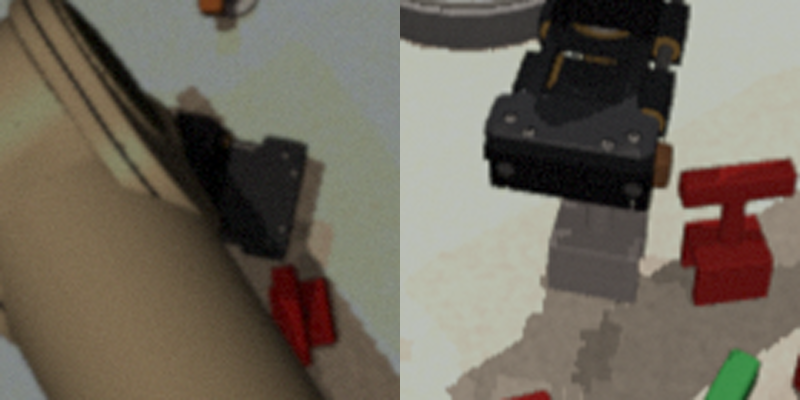

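Run:
```python
from h import *
S=r.camera("side");M=R.from_quat(S["attitude"]).as_matrix()
c=np.array([.4487,.3047]);ex=np.array([np.cos(np.radians(-10)),np.sin(np.radians(-10))]);ey=np.array([-ex[1],ex[0]])
def proj(P):
    v=M.T@(np.array(P)-S["xyz"]);k=S["camera_matrix"]@v;return k[:2]/k[2]
for zb in(.08,.09,.1):
    print(zb,[proj([*(c+ex*sx*.026+ey*.022),zb]).round(1) for sx in(-1,1)],"foot; handle end",proj([*(c-ex*.038),zb+.095]).round(1),proj([*(c-ex*.038+ey*.009),zb+.084]).round(1))
H=cv2.resize(S["img"][220:310,250:340],(720,600)[:1]*1+(600,) if 0 else (600,600),interpolation=2)
cv2.imwrite("pics/foot.png",H[:,:,::-1])
```

```text
0.08 [array([300.3, 300.7]), array([270.1, 295.2])] foot; handle end [313.1 253.2] [311.8 262.2]
0.09 [array([300.5, 297. ]), array([270. , 291.5])] foot; handle end [313.6 248.7] [312.2 257.8]
0.1 [array([300.8, 293.2]), array([270. , 287.7])] foot; handle end [314.  244.1] [312.7 253.3]
```

View pics/foot.png

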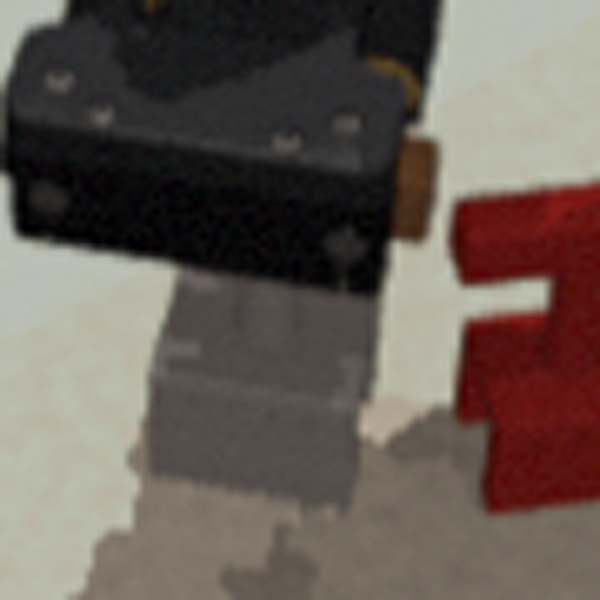

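The key is gripped square. Its underside is about 0.092 below the TCP, with a small offset of 2–3 mm along tool x. The foot corners are at side (303,296) and (272,291).

```bash
python3 -m pendant '[[0,0,-0.003,0.12],[0,0,-0.003,0.12],[0,0,-0.003,0.12],[0,0,-0.003,0.12],[0,0,-0.003,0.12],[0,0,0,0.12],[0,0,0,0.117],[0,0,0,0]]'
python3 - <<'E'
from h import *
go(.6513,-.0966,.20,122)
E
```

```text
time: 4.15
ee_pos: [0.4472, 0.3037, 0.1959]
eef_rot: [0.487, 0.873, -0.001, -0.0]
ft_force: [0.0, 0.0, -3.2]
width: 0.0181
grip_force: 40.0
t 4.15 pos [0.4472 0.3037 0.1959] yaw 121.7 j7 -0.09 F [ 0.   0.  -3.2] w 0.0181 gf 40.0
 shift [-0.4478 -0.0368 -0.0037] turn -0.005
```

```bash
python3 -m pendant '[[-0.02,-0.002,0,0],[-0.032,-0.0025,-0.002,0],[-0.032,-0.0025,-0.002,0],[-0.032,-0.0025,0,0],[-0.032,-0.0025,0,0],[-0.032,-0.0025,0,0],[-0.032,-0.0025,0,0],[-0.032,-0.0025,0,0]]'
python3 -m pendant '[[-0.032,-0.0025,0,0],[-0.032,-0.0025,0,0],[-0.032,-0.0025,0,0],[-0.032,-0.0025,0,0],[-0.032,-0.0025,0,0],[-0.032,-0.0025,0,0],[-0.012,-0.0025,0,0],[0,0,0,0]]'
python3 - <<'E'
from h import *
go(.6513,-.0966,.147,122)
S=r.camera("side")
cv2.imwrite("pics/a1.png",cv2.resize(S["img"][70:230,170:330],(600,600),interpolation=2)[:,:,::-1])
E
```

```text
time: 4.82
ee_pos: [0.5607, 0.0854, 0.2004]
eef_rot: [0.483, 0.876, -0.001, -0.001]
ft_force: [1.4, 1.0, -3.2]
width: 0.0177
grip_force: 40.0
time: 5.48
ee_pos: [0.6537, -0.1, 0.1998]
eef_rot: [0.485, 0.874, -0.002, -0.0]
ft_force: [-0.4, -0.9, -4.1]
width: 0.0172
grip_force: 40.0
t 5.48 pos [ 0.6537 -0.1     0.1998] yaw 121.9 j7 0.79 F [-0.4 -0.9 -4.1] w 0.0172 gf 40.0
 shift [ 0.0042 -0.0001  0.0528] turn -0.001
```

View pics/a1.png

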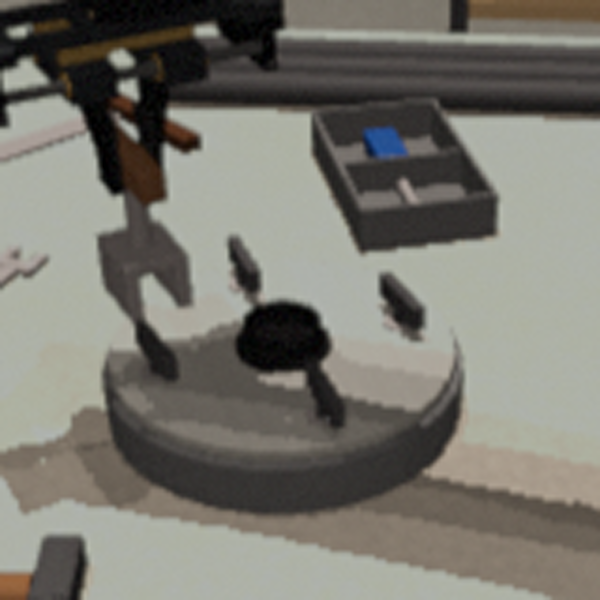

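```bash
cat >> h.py <<'E'
def projw(S,P):
    v=R.from_quat(S["attitude"]).inv().apply(np.atleast_2d(P)-S["xyz"])@S["camera_matrix"].T;return v[:,:2]/v[:,2:]
def box(c,yaw,lx,ly,zs):
    ex=np.array([np.cos(yaw),np.sin(yaw)]);ey=np.array([-ex[1],ex[0]])
    return np.array([[*(np.array(c)+ex*a*lx/2+ey*b*ly/2),z] for z in zs for a,b in((-1,-1),(1,-1),(1,1),(-1,1))])
def draw(img,S,P,col,crop,k):
    q=((projw(S,P)-crop)*k).astype(int)
    for i in range(0,len(q),4):cv2.polylines(img,[q[i:i+4].reshape(-1,1,2)],True,col,1)
E
python3 - <<'E'
from h import *
s=r.read_state();a,M=yaw_tool(s);S=r.camera("side");e=np.array([np.cos(a),np.sin(a)])
kc=s["ee_pos"][:2]+.0025*e;zb=s["ee_pos"][2]-.0924
I=cv2.resize(S["img"][70:230,170:330],(600,600),interpolation=2)[:,:,::-1].copy();o=np.array([170,70])
ey=np.array([-e[1],e[0]])
for sg in(-1,1):draw(I,S,box(kc+ey*sg*.017,a,.052,.010,[zb,zb+.03]),(0,255,0),o,3.75)
draw(I,S,box(kc,a,.076,.018,[zb+.084,zb+.106]),(0,255,0),o,3.75)
for c,y in(((.65,-.0945),122),((.4855,-.1676),118.5),((.604,-.2135),114),((.531,-.0495),114)):draw(I,S,box(c,np.radians(y),.056,.010,[.058,.078]),(0,0,255),o,3.75)
cv2.imwrite("pics/a2.png",I)
E
```

```text
(no output)
```

View pics/a2.png

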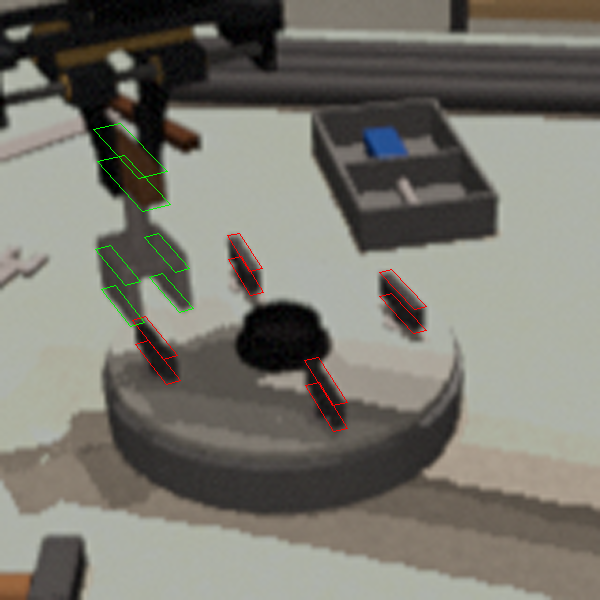

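The overlay of predicted foot (green) and bars (red) matches the picture within about 1 px, with the foot near (145,280) and bar A at (157,350). Lowering the key and making the first half turn.

```bash
python3 -m pendant '[[0.004,0,0.005,0],[0,0,0.01,0],[0,0,0.01,0],[0,0,0.01,0],[0,0,0.01,0],[0,0,0.007,0],[0,0,0,0],[0,0,0,0]]'
python3 - <<'E'
from h import *
go(.6513,-.0966,.147,122)
E
```

```text
time: 6.25
ee_pos: [0.6518, -0.0918, 0.149]
eef_rot: [0.485, 0.875, -0.0, -0.0]
ft_force: [0.2, -0.3, -2.7]
width: 0.0172
grip_force: 40.0
t 6.25 pos [ 0.6518 -0.0918  0.149 ] yaw 122.0 j7 0.8 F [ 0.2 -0.3 -2.7] w 0.0172 gf 40.0
 shift [-0.0038 -0.003   0.002 ] turn 0.001
```

```bash
python3 -m pendant '[[0,0,0,0],[0,0,0,0],[0,0,0,0]]' | grep ee_pos
python3 - <<'E'
from h import *
go(.6513,-.0966,.147,122)
E
```

```text
ee_pos: [0.6524, -0.0919, 0.1501]
t 6.5 pos [ 0.6524 -0.0919  0.1501] yaw 122.0 j7 0.8 F [-0.4  0.9 -3. ] w 0.0178 gf 40.0
 shift [-0.0034 -0.0034  0.0031] turn 0.0
```

```bash
python3 -m pendant '[[-0.003,-0.003,0.002,0],[0,0,0,0.1],[0,0,0,0.1],[0,0,0,0.1],[0,0,0,0.1],[0,0,0,0.1],[0,0,0,0.1],[0,0,0,0.1]]'
python3 -m pendant '[[0,0,0,0.1],[0,0,0,0.1],[0,0,0,0.1],[0,0,0,0.08],[0,0,0,0],[0,0,0,0]]'
python3 - <<'E'
from h import *
go(.65,-.0945,.147,60);print(r.read_state()["torque"])
E
```

```text
time: 7.17
ee_pos: [0.6512, -0.0963, 0.1477]
eef_rot: [0.757, 0.654, 0.0, 0.0]
ft_force: [-0.5, -0.3, -4.0]
width: 0.0177
grip_force: 40.0
time: 7.67
ee_pos: [0.6511, -0.0962, 0.1475]
eef_rot: [0.865, 0.502, 0.0, 0.0]
ft_force: [-0.1, -0.6, -3.4]
width: 0.0177
grip_force: 40.0
t 7.67 pos [ 0.6511 -0.0962  0.1475] yaw 60.3 j7 -0.19 F [-0.1 -0.6 -3.4] w 0.0177 gf 40.0
 shift [ 0.0009 -0.0017  0.0005] turn 0.005
[-0.1061909   0.10282025  0.05486536]
```

```bash
python3 -m pendant '[[0,0,0,-0.1],[0,0,0,-0.1],[0,0,-0.005,0],[0,0,-0.015,0],[0,0,-0.015,0],[0,0,-0.015,0],[0,0,-0.005,0],[0,0,0,0]]' | head -2
cat > look.py <<'E'
from h import *
import sys
# fit bar yaw of both loose screws in both views by overlaying dark masks
def fit(d,c):
    g=d["img"].max(2).astype(float);best=[]
    for y in range(10,141,2):
        P=box(c,np.radians(y),.056,.010,[.058,.078]);q=cv2.convexHull(projw(d,P).astype(np.float32)*8).astype(int)
        m=np.zeros(g.shape,np.uint8);cv2.fillPoly(m,[q],1,shift=3)
        P=box(c,np.radians(y),.066,.026,[.055,.080]);q=cv2.convexHull(projw(d,P).astype(np.float32)*8).astype(int)
        n=np.zeros(g.shape,np.uint8);cv2.fillPoly(n,[q],1,shift=3)
        best.append((g[(n>0)&(m==0)].mean()-g[m>0].mean(),y))
    b=max(best);return b[1],round(b[0])
for n in("side","top"):
    d=r.camera(n);print(n,"far yaw",fit(d,(.65,-.0945)),"near yaw",fit(d,(.4855,-.1676)))
    if n=="side" and len(sys.argv)>1:cv2.imwrite("pics/%s.png"%sys.argv[1],cv2.resize(d["img"][70:230,170:330],(600,600),interpolation=2)[:,:,::-1])
go(*map(float,sys.argv[2:6]))
E
python3 look.py b1 .4867 -.1698 .2 118.5
```

```text
time: 8.33
ee_pos: [0.6518, -0.0963, 0.2042]
side far yaw (82, 72) near yaw (114, 91)
top far yaw (72, 17) near yaw (134, -1)
t 8.43 pos [ 0.6509 -0.0959  0.202 ] yaw 71.6 j7 -0.03 F [ 0.1  0.2 -3.7] w 0.0179 gf 40.0
 shift [-0.122  -0.1324  0.002 ] turn -0.819
```

View pics/b1.png

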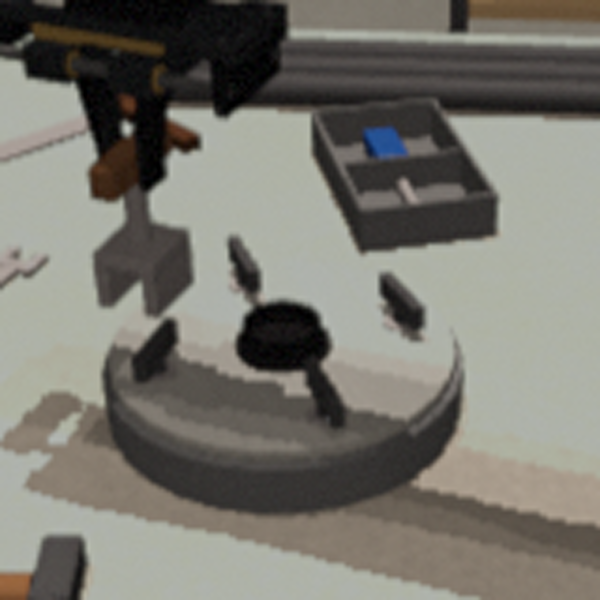

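Bar A at (157,350) has swung to about 78°, so about half way. The bar at (240,265) is still loose and is next.

```bash
python3 -m pendant '[[0,0,0,-0.11],[0,0,0,-0.12],[0,0,0,-0.12],[0,0,0,-0.12],[0,0,0,-0.12],[0,0,0,-0.12],[0,0,0,-0.11],[0,0,0,0]]' | head -2
python3 - <<'E'
from h import *
go(.4867,-.1698,.2,118.5)
E
```

```text
time: 9.1
ee_pos: [0.6505, -0.0959, 0.2012]
t 9.1 pos [ 0.6505 -0.0959  0.2012] yaw 118.9 j7 0.74 F [ 0.2  0.  -2.9] w 0.0173 gf 40.0
 shift [ 0.0144 -0.1791  0.0015] turn 0.006
```

```bash
python3 -m pendant '[[0.002,-0.02,0,0],[0.002,-0.03,0,0],[0.002,-0.03,0,0],[0.002,-0.03,0,0],[0.002,-0.03,0,0],[0.002,-0.025,0,0],[0.002,-0.014,0,0],[0,0,0,0]]' | head -2
python3 -m pendant '[[0,0,0,0],[0,0,0,0]]' | head -2
python3 - <<'E'
from h import *
go(.4867,-.1698,.147,118.5)
s=r.read_state();a,M=yaw_tool(s);S=r.camera("side");e=np.array([np.cos(a),np.sin(a)])
kc=s["ee_pos"][:2]+.0025*e;zb=s["ee_pos"][2]-.0924
o=np.array([170,50]);I=cv2.resize(S["img"][50:210,170:330],(600,600),interpolation=2)[:,:,::-1].copy()
ey=np.array([-e[1],e[0]])
for sg in(-1,1):draw(I,S,box(kc+ey*sg*.017,a,.052,.010,[zb,zb+.03]),(0,255,0),o,3.75)
draw(I,S,box((.4855,-.1676),np.radians(118.5),.056,.010,[.058,.078]),(0,0,255),o,3.75)
draw(I,S,box((.65,-.0945),np.radians(78),.056,.010,[.058,.078]),(0,0,255),o,3.75)
cv2.imwrite("pics/c1.png",I)
E
```

```text
time: 9.77
ee_pos: [0.4842, -0.1712, 0.2021]
time: 9.93
ee_pos: [0.4877, -0.1687, 0.2023]
t 9.93 pos [ 0.4877 -0.1687  0.2023] yaw 118.5 j7 0.81 F [ 0.5  0.  -4. ] w 0.0179 gf 40.0
 shift [-0.0005 -0.0014  0.0553] turn 0.0
```

View pics/c1.png

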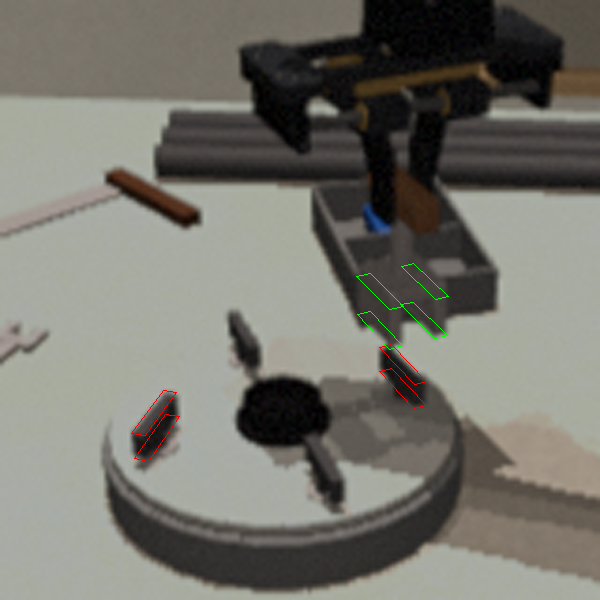

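The overlay matches: the foot sits over the second loose bar, which is at (402,375). In my last note I gave the pixel of a tight bar by mistake. Lowering and turning about 1.02.

```bash
python3 -m pendant '[[0,-0.001,0.006,0],[0,0,0.012,0],[0,0,0.012,0],[0,0,0.012,0],[0,0,0.008,0],[0,0,0.005,0],[0,0,0,0],[0,0,0,0]]'
python3 -m pendant '[[0,0,0,0.1],[0,0,0,0.1],[0,0,0,0.1],[0,0,0,0.1],[0,0,0,0.1],[0,0,0,0.1],[0,0,0,0.1],[0,0,0,0.1]]'
python3 -m pendant '[[0,0,0,0.1],[0,0,0,0.1],[0,0,0,0.02],[0,0,0,0],[0,0,0,0]]'
python3 -m pendant '[[0,0,0,-0.1],[0,0,0,-0.1],[0,0,-0.005,0],[0,0,-0.015,0],[0,0,-0.015,0],[0,0,-0.015,0],[0,0,-0.005,0],[0,0,0,0]]' | head -2
python3 look.py c2 .6493 -.0968 .2 78
```

```text
time: 10.65
ee_pos: [0.4865, -0.1698, 0.1475]
eef_rot: [0.511, 0.86, -0.0, -0.0]
ft_force: [-0.4, -0.4, -3.1]
width: 0.018
grip_force: 40.0
time: 11.32
ee_pos: [0.4868, -0.1699, 0.1483]
eef_rot: [0.807, 0.591, 0.0, 0.0]
ft_force: [-1.4, -0.6, -2.9]
width: 0.0177
grip_force: 40.0
time: 11.73
ee_pos: [0.4867, -0.1698, 0.1479]
eef_rot: [0.865, 0.502, 0.0, 0.0]
ft_force: [-0.9, -0.9, -3.5]
width: 0.0175
grip_force: 40.0
time: 12.4
ee_pos: [0.4871, -0.17, 0.2039]
side far yaw (76, 98) near yaw (80, 72)
top far yaw (74, 85) near yaw (76, 13)
t 12.5 pos [ 0.4862 -0.1697  0.2021] yaw 71.6 j7 -0.0 F [ 0.2 -0.1 -3.6] w 0.0181 gf 40.0
 shift [0.1207 0.1317 0.0021] turn -0.112
```

View pics/c2.png

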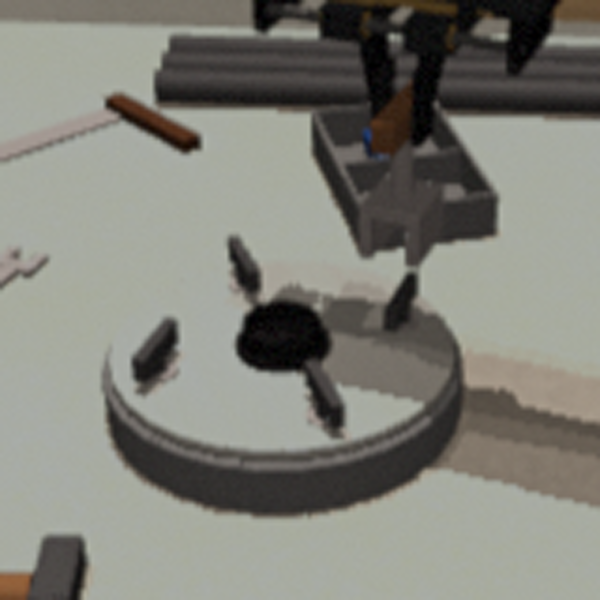

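Both bars now stand at about 75°, so both are half way. They are at (157,350) and (402,305). Crossing back to the far one for the second pass.

```bash
python3 -m pendant '[[0.013,0.014,0,0],[0.02,0.022,0,0],[0.02,0.022,0,0],[0.02,0.022,0,0],[0.02,0.022,0,0],[0.016,0.018,0,0],[0.0115,0.0115,0,-0.06],[0,0,0,0]]' | head -2
python3 -m pendant '[[0,0,0,0],[0,0,0,0]]' | head -2
python3 - <<'E'
from h import *
go(.6494,-.0969,.147,75)
E
```

```text
time: 13.17
ee_pos: [0.651, -0.0937, 0.1999]
time: 13.33
ee_pos: [0.6482, -0.0977, 0.2015]
t 13.33 pos [ 0.6482 -0.0977  0.2015] yaw 74.9 j7 0.0 F [-0.5 -0.4 -2.6] w 0.0174 gf 40.0
 shift [0.0012 0.0011 0.0545] turn -0.001
```

```bash
python3 -m pendant '[[0.001,0.001,0.006,0],[0,0,0.012,0],[0,0,0.012,0],[0,0,0.012,0],[0,0,0.008,0],[0,0,0.0045,0],[0,0,0,0],[0,0,0,0]]'
python3 -m pendant '[[0,0,0,0.1],[0,0,0,0.1],[0,0,0,0.1],[0,0,0,0.1],[0,0,0,0.1],[0,0,0,0.1],[0,0,0,0.1],[0,0,0,0.1]]'
python3 -m pendant '[[0,0,0,0.1],[0,0,0,0.1],[0,0,0,0.08],[0,0,0,0.05],[0,0,0,0],[0,0,0,0]]'
python3 - <<'E'
from h import *
go(.6494,-.0969,.147,9);print(r.read_state()["torque"])
E
```

```text
time: 14.0
ee_pos: [0.6503, -0.0963, 0.148]
eef_rot: [0.793, 0.609, -0.0, -0.0]
ft_force: [0.2, 0.5, -2.8]
width: 0.0177
grip_force: 40.0
time: 14.67
ee_pos: [0.6509, -0.0964, 0.149]
eef_rot: [0.968, 0.25, 0.001, 0.0]
ft_force: [-0.9, -0.5, -4.2]
width: 0.0174
grip_force: 40.0
time: 15.17
ee_pos: [0.6508, -0.0962, 0.1487]
eef_rot: [0.996, 0.091, 0.001, 0.0]
ft_force: [0.2, -0.4, -3.2]
width: 0.0174
grip_force: 40.0
t 15.17 pos [ 0.6508 -0.0962  0.1487] yaw 10.4 j7 -1.01 F [ 0.2 -0.4 -3.2] w 0.0174 gf 40.0
 shift [-0.0015  0.0004  0.0017] turn 0.025
[-0.19293979  0.14784904  0.02169078]
```

```bash
python3 -m pendant '[[0,0,0,0.04],[0,0,0,0.04],[0,0,0,0],[0,0,0,0]]' | head -2
python3 -c "
from h import *
print(r.read_state()['torque'],np.degrees(yaw_tool(r.read_state())[0]))"
python3 -m pendant '[[0,0,0,-0.12],[0,0,0,-0.12],[0,0,-0.005,-0.06],[0,0,-0.015,0],[0,0,-0.015,0],[0,0,-0.015,0],[0,0,-0.005,0],[0,0,0,0]]' | head -2
python3 look.py d1 .4849 -.17 .2 76
```

```text
time: 15.5
ee_pos: [0.6508, -0.0962, 0.1486]
[-0.28891244  0.27046846  1.04960957] 5.929699544445904
time: 16.17
ee_pos: [0.651, -0.0965, 0.2043]
side far yaw (28, 70) near yaw (80, 94)
top far yaw (30, 9) near yaw (22, -1)
t 16.27 pos [ 0.6501 -0.0961  0.2023] yaw 22.9 j7 -0.83 F [-0.3 -0.6 -3.3] w 0.0178 gf 40.0
 shift [-0.1809  0.0037  0.0023] turn -0.926
```

The moment rose to 1.05 N m, so the far screw is at its hard stop, and the fit gives about 28°. Crossing to the near one.

```bash
python3 -m pendant '[[-0.02,0.0005,0,0],[-0.03,0.0005,0,0],[-0.03,0.0005,0,0],[-0.03,0.0005,0,0],[-0.03,0.0005,0,0],[-0.025,0.0005,0,0],[-0.016,0.0005,0,0],[0,0,0,-0.12]]' | head -2
python3 -m pendant '[[0,0,0,-0.12],[0,0,0,-0.12],[0,0,0,-0.12],[0,0,0,-0.12],[0,0,0,-0.12],[0,0,0,-0.12],[0,0,0,-0.085],[0,0,0,0]]' | head -2
python3 - <<'E'
from h import *
go(.4849,-.17,.147,76)
E
```

```text
time: 16.93
ee_pos: [0.4814, -0.1719, 0.202]
time: 17.6
ee_pos: [0.4844, -0.1697, 0.2021]
t 17.6 pos [ 0.4844 -0.1697  0.2021] yaw 76.2 j7 0.1 F [ 0.3  0.6 -3.4] w 0.0177 gf 40.0
 shift [-0.0002  0.0006  0.0551] turn 0.003
```

```bash
python3 -m pendant '[[0,0.0005,0.006,0],[0,0,0.012,0],[0,0,0.012,0],[0,0,0.012,0],[0,0,0.008,0],[0,0,0.005,0],[0,0,0,0],[0,0,0,0]]'
python3 -m pendant '[[0,0,0,0.1],[0,0,0,0.1],[0,0,0,0.1],[0,0,0,0.1],[0,0,0,0.1],[0,0,0,0.1],[0,0,0,0.1],[0,0,0,0.1]]'
python3 -m pendant '[[0,0,0,0.1],[0,0,0,0.1],[0,0,0,0.1],[0,0,0,0.08],[0,0,0,0.04],[0,0,0,0],[0,0,0,0]]'
python3 - <<'E'
from h import *
go(.4849,-.17,.147,6);print(r.read_state()["torque"])
E
```

```text
time: 18.27
ee_pos: [0.4854, -0.1702, 0.1479]
eef_rot: [0.789, 0.615, -0.0, -0.0]
ft_force: [1.7, 0.2, -3.1]
width: 0.0176
grip_force: 40.0
time: 18.93
ee_pos: [0.486, -0.1701, 0.1487]
eef_rot: [0.966, 0.257, 0.001, 0.0]
ft_force: [-0.3, -0.5, -3.3]
width: 0.0173
grip_force: 40.0
time: 19.52
ee_pos: [0.486, -0.1699, 0.1486]
eef_rot: [0.999, 0.054, 0.0, 0.0]
ft_force: [-1.2, 0.1, 0.8]
width: 0.0182
grip_force: 40.9
t 19.52 pos [ 0.486  -0.1699  0.1486] yaw 6.2 j7 -1.01 F [-1.2  0.1  0.8] w 0.0182 gf 40.9
 shift [-0.0011 -0.      0.0016] turn 0.003
[0.02650449 0.46399448 1.00425943]
```

```bash
python3 -m pendant '[[0,0,0,-0.12],[0,0,0,-0.12],[0,0,-0.005,-0.06],[0,0,-0.015,0],[0,0,-0.015,0],[0,0,-0.02,0],[0,0,-0.02,0],[0,0,0,0]]' | head -2
python3 look.py e1 .44 .14 .15 60
```

```text
time: 20.18
ee_pos: [0.4871, -0.171, 0.2266]
side far yaw (36, 85) near yaw (32, 75)
top far yaw (22, 83) near yaw (52, 3)
t 20.28 pos [ 0.4858 -0.1701  0.2233] yaw 23.2 j7 -0.82 F [-1.  -0.7 -3.7] w 0.0181 gf 40.0
 shift [ 0.0801 -0.303   0.0734] turn -0.642
```

```bash
python3 -m pendant '[[0.0045,-0.017,0,0],[0.0075,-0.028,0,0],[0.0075,-0.028,0,0],[0.0075,-0.028,0,0],[0.0075,-0.028,0,0],[0.0075,-0.028,0,0],[0.0075,-0.028,0,0],[0.0075,-0.028,0,0]]' | head -2
python3 -m pendant '[[0.0075,-0.028,0,0],[0.0075,-0.028,0,0],[0.006,-0.022,0,0],[0.002,-0.01,0,0],[0,0,0,0],[0,0,0,0]]' | head -2
python3 look.py e2 .44 .14 .0945 23
```

```text
time: 20.95
ee_pos: [0.4529, 0.0495, 0.2218]
time: 21.45
ee_pos: [0.4402, 0.1375, 0.2221]
side far yaw (36, 89) near yaw (22, 65)
top far yaw (22, 78) near yaw (24, 76)
t 21.55 pos [0.4406 0.1367 0.2226] yaw 23.1 j7 -1.59 F [-0.2 -1.1 -3.3] w 0.0175 gf 40.0
 shift [ 0.0009 -0.0033  0.1281] turn 0.002
```

Both bars read 22–24° from the top, so both are tight. Setting the key down.

```bash
python3 -m pendant '[[0,0,0.02,0],[0,0,0.03,0],[0,0,0.03,0],[0,0,0.025,0],[0,0,0.015,0],[0,0,0.006,0],[0,0,0,0],[0,0,0,0]]' | sed -n 2,4p
python3 -m pendant '[[0,0,0.001,0],[0,0,0.001,0],[0,0,0.001,0],[0,0,0,0],[0,0,0,0]]' | sed -n 2,4p
```

```text
ee_pos: [0.441, 0.1377, 0.0977]
eef_rot: [0.98, 0.2, 0.0, -0.0]
ft_force: [-0.4, 0.7, -2.8]
ee_pos: [0.4406, 0.1383, 0.0943]
eef_rot: [0.98, 0.201, 0.0, -0.0]
ft_force: [-0.1, 0.8, -3.3]
```

```bash
python3 -m pendant '[[0,0,0.001,0],[0,0,0.001,0],[0,0,0,0],[0,0,0,0]]' | sed -n 2,4p
python3 -m pendant '[[0,0,0.001,0],[0,0,0.001,0],[0,0,0,0],[0,0,0,0]]' | sed -n 2,4p
```

```text
ee_pos: [0.4404, 0.1381, 0.092]
eef_rot: [0.98, 0.201, -0.0, -0.0]
ft_force: [-0.6, 0.3, -3.0]
ee_pos: [0.4411, 0.1386, 0.0919]
eef_rot: [0.98, 0.201, 0.0, -0.001]
ft_force: [-9.2, -1.8, 24.7]
```

```bash
python3 -m pendant '[[0,0,-0.001,0],[0,0,0,0],[0,0,0,0]]' | sed -n 2,4p
python3 -m pendant '[[0,0,0,0],[0,0,0,0],[0,0,0,0],[0,0,0,0],[0,0,0,0],[0,0,0,0]]' 0.65 | sed -n 2,5p
python3 -m pendant '[[0,0,-0.01,0],[0,0,-0.025,0],[0,0,-0.035,0],[0,0,-0.04,0],[0,0,-0.04,0],[0,0,-0.02,0],[0,0,0,0],[0,0,0,0]]' | sed -n 2,5p
python3 - <<'E'
from h import *
import time
T=r.camera("top");S=r.camera("side")
for d,n in((T,"top"),(S,"side")):
    print(n,[(round(o["score"],2),np.round(o["bbox"]).tolist()) for o in r.outline_of("key",n)])
P=[.44+.002,.1395]
print("expect handle top",projw(T,[*P,.1]),"side",projw(S,[*P,.1]),"foot",projw(S,[*P,.0]))
for d in(T,S):
    print([(b[0].round(1),b[1]) for b in blobs(brown(d["img"]),60)])
b=min(blobs(brown(S["img"]),60),key=lambda b:np.linalg.norm(b[0]-projw(S,[*P,.1])[0]))
c,a,w=axis(plane(S,b[2],.1));print("handle plane .1",c,np.degrees(a),w*3.46)
E
python3 look.py e3 .44 .14 .2 23
```

```text
ee_pos: [0.441, 0.1386, 0.0918]
eef_rot: [0.98, 0.201, 0.0, -0.0]
ft_force: [-3.7, -0.4, 10.4]
ee_pos: [0.4405, 0.1381, 0.091]
eef_rot: [0.98, 0.201, -0.0, 0.0]
ft_force: [0.8, -0.9, -1.2]
width: 0.0495
ee_pos: [0.441, 0.1382, 0.2627]
eef_rot: [0.98, 0.201, 0.001, -0.001]
ft_force: [0.6, 1.0, -0.2]
width: 0.0562
top [(0.97, [174.0, 293.0, 34.0, 35.0]), (0.92, [135.0, 248.0, 44.0, 26.0]), (0.68, [215.0, 266.0, 22.0, 26.0]), (0.6, [135.0, 189.0, 28.0, 33.0])]
side [(0.92, [338.0, 272.0, 42.0, 50.0]), (0.9, [293.0, 232.0, 39.0, 51.0]), (0.86, [325.0, 351.0, 42.0, 70.0])]
expect handle top [[257.43968523 221.39244585]] side [[292.84334252 216.76682698]] foot [[291.23125677 251.31928702]]
[(array([281.2,  63.4]), np.int32(865)), (array([183. , 136.5]), np.int32(258))]
[(array([387.5,  48.4]), np.int32(1106)), (array([293. , 217.7]), np.int32(292)), (array([123.9, 227.5]), np.int32(967)), (array([187.6, 277.4]), np.int32(542))]
handle plane .1 [0.44145401 0.14234233] -155.26311082209145 [0.02775326 0.07262153]
side far yaw (36, 89) near yaw (32, 85)
top far yaw (22, 78) near yaw (24, 75)
t 25.02 pos [0.4401 0.1379 0.2602] yaw 23.2 j7 -1.61 F [-0.2 -0.1 -0.5] w 0.0565 gf 0.0
 shift [ 0.0009 -0.002   0.0602] turn 0.003
```

The key's handle is where an upright key would show it: side (293,218), against (293,217) expected. Both screws are tight and the gripper is clear.

```bash
python3 -c "
from bench import r
print(r.close_job())"
```

```text
the job is handed in; nothing more can be done
None
```

I tightened both loose screws in two crossing passes, left the fork key standing upright on the bench and let go, and handed the job in at about 25 s; no verdict came back.

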